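# Make up the resin workshop kits

## Robot

A 6-joint arm with a two-finger parallel gripper is mounted at the origin on the work surface. World frame = base frame: x ahead of the robot, y to its left, z up, the work surface at z = 0. Lengths are in mm, angles in degrees, forces in N, time in s.
With the tool pointing down it reaches from about 200 to 875 mm from the base axis. Payload 3.4 kg.
Tool frame: the origin (TCP) lies midway between the tips of the shut fingers; the grasp point (between the pads) lies 19 mm behind it; z points along the fingers, y is the line along which they close (so a half turn about z gives the same grasp; the last joint's range is limited). The gripper opens to 94 mm and grips with 3 to 60 N. Pads are 16 mm wide; open, the fingers measure 119 mm over their backs; the gripper's body (75 mm by 177 mm) begins 78 mm behind the grasp point.
Start: joints at [70.015, 15.808, 86.224, -0, 77.962, -6.933], TCP at [129.87, 560.178, 205.493] pointing down, gripper open.
Joint ranges: [-165.64, 165.64], [-43.16, 119.46], [12.63, 154.43], [-67.54, 247.53], [6.08, 155.33], [-154.97, 154.97]. Speed limits (degrees/s): [147.25, 147.25, 180, 180, 180, 180].

## Interface

Orientations are given as a 3x3 rotation matrix whose columns are the frame's x, y, z axes.
In Python, from cell import observe, viewer, order gives the robot as it stands. The module is installed in compiled form; this text tells all that it offers.
- The arm moves only by the tool jog_arm, never from a script. Its argument "series" is a list of rows, each a list of 7 numbers: the turn, a rotation vector about the tool's x, y, z in degrees, then the shift along the tool's x, y, z in units of 30 mm (1.0 is 30 mm), then the finger opening in mm, from 0 to 94. A call has 1 to 10 rows; each row shifts and turns the commanded pose from where the row before left it, along the tool's axes as they then stand; what a row does not reach is not made up. A row lasts 1/8 s, in which the tool goes at most 62.5 mm and 10.7 degrees, less where a joint would pass 70% of its speed; a pose out of reach is approached as far as the arm can. A call is refused whole if a number of a shift passes 1 or a number of a turn 10.7, either way. A call with a gripper value outside its range is refused whole. The fingers move at their own pace and stop on an object; "force" is the grip in N (left out, the last holds). Time passes only in rows, so rows that do not move let the fingers close. It gives the time, the measured TCP pose, the force, the opening and the grip force at its end, in the units of the state.
- observe(): the state, without advancing time (a new reading comes with each control period).
- viewer.snapshot(name): name is "scene" or "top" or "wrist"; returns a dict with "img" (420x560x3 uint8, red, green, blue), "K" (3x3 intrinsics, pixels), "xyz" and "attitude" of the camera in the world. Camera axes: x right, y down, z forward; pixel columns grow to the right and rows downward; lengths in mm; the calibration is good to about 2 mm. A picture is of the moment at which its call begins. There is no depth.
- order.finish_job(): hands the job in; it is judged then, once.
The state is a dict: "clock": time; "q": joint angles; "qd": joint speeds; "joint_torque": joint torques, N m; "eef_pos": TCP position; "tool_rot": TCP orientation; "ft_force": force on the tool from outside, world axes, zero at the start; "ft_torque": the same for the moment, N m; "opening": opening from 0.0 (shut) to 1.0 (fully open); "grip_force": force on a finger pad.
Only numpy, scipy, OpenCV 4.12 (cv2) and the standard library are available. Lean on these libraries where they do the work, as an engineer would, in place of code of your own. Each camera call takes 0.05 s, during which the arm holds its last target. There are 200 camera calls.

## Task

Make up the two kits for the resin jewellery class from the stock on the table. The earring kit, in the three-bay tray, gets the pliers lying flat along its long bay, and the amber dropper bottle and the lidded glitter pot standing upright in its two small bays, one in each; the casting kit, in the narrow two-bay tray, gets the white nozzle bottle and the small mixing cup, both upright, one in each bay. Set each thing down on the tray floor rather than dropping it, and leave the paper cup, the scissors and the packed gift box where they are.

Things in the scene. Friction and masses are not known exactly. Their poses are not given: they have to be found in the camera images.
- pliers: Steel jewellery pliers with two black-gripped handles, lying flat, 120 mm long, 11 mm thick, about 70 g. Origin: underside of the square joint block, the place to grip (20 mm along x, 18 mm across y, flat sides; nothing wider within 14 mm of the origin along x). x axis towards the jaws (tip at +40 mm), handles back to -80 mm, 50 mm wide over the handles; z up.
- glitter_pot: Short round screw-lid pot: glass with copper-coloured glitter sealed inside, aluminium lid; standing, 41 mm diameter, 48 mm high, about 60 g. Origin at the centre of its underside, z up.
- dropper_bottle: Slim amber glass dropper bottle, standing: body 32 mm diameter up to 50 mm height, then a shoulder, black cap 21 mm diameter at 62 to 76 mm and a small rubber bulb; 91 mm high in all, about 55 g. Origin at the centre of its underside, z up.
- mixing_cup: Small open white plastic mixing cup, standing mouth up, empty: 38 mm diameter at the foot, widening to 50 mm at the rim, 55 mm high, walls 2 mm, about 25 g. Origin at the centre of its underside, z up.
- resin_bottle: White plastic squeeze bottle with a pointed nozzle, closed and stiff, standing: body 40 mm diameter up to 60 mm height, then shoulder, collar of 23 mm diameter and nozzle; 96 mm high in all, about 90 g. Origin at the centre of its underside, z up.
- earring_tray: Earring kit's tray: nearly square kraft-card tray with three bays, 159 (x) by 161 (y) mm, fixed. Walls and dividers 3 mm thick, tops 22 mm above the table; floor 3 mm thick. Origin: centre of the underside. Long bay on the +x side, 84 (x) by 155 (y) mm, centre x 34.5, y 0. Two small bays on the -x side, 66 (x) by 76 (y) mm, centres x -43.5, y -39.5 and +39.5 mm. z up.
- casting_tray: Casting kit's tray: narrow kraft-card tray with two equal bays side by side, 74 (x) by 161 (y) mm, fixed. Walls and divider 3 mm thick, tops 22 mm above the table; floor 3 mm thick. Origin: centre of the underside. Bays 68 (x) by 76 (y) mm, centres x 0, y -39.5 and +39.5 mm. z up.
- paper_cup: Bystander: large paper cup, 80 mm diameter at the rim, 95 mm high, with three wooden stirring sticks that stand out to 140 mm. Origin at the centre of its underside.
- scissors: Bystander: scissors with blue ring handles lying flat, 178 mm long, 88 mm wide, 10 mm high at most. Origin: underside of the pivot; x axis towards the points.
- packed_box: Bystander: finished brown gift box tied with twine, with cinnamon sticks on top, 80 by 110 mm, 60 mm high. Origin at the centre of its underside.
Things that resemble listed ones, but are neither listed nor needed, are in the scene too. Leave any yellow look-alike of the resin_bottle alone. What is shaped like the glitter_pot but purple is not meant.

How it is judged:
By the outcome, as a careful person would: the job done as asked, in the order asked, and still so for the second after the job is handed in, with the robot touching nothing.
It also fails if it takes over 128 s, if anything falls off the work surface, if the arm or the gripper's body presses on something with over 40 N, if the wrist force passes 120 N, or if a joint passes its speed limit or range.

## Working session

There is one attempt and no reset: what is moved stays moved. The work goes in short steps, Python scripts to look and compute and a tool call to move; the robot and the scene stay as the last step left them, time stands still between calls to the robot, and variables do not carry over. Pictures are saved under pics/ and viewed, at most 14 in all, crops included, and the job is handed in when it is done.

Besides the shell and the picture viewer there is one more tool, called after "Call:" by a JSON object that holds its "fn" and its "kwargs", one argument or row to a line. jog_arm: Moves the arm, as the interface text tells. Its arguments: {"type":"object","properties":{"series":{"type":"array","items":{"type":"array","items":{"type":"number"}}},"force":{"type":"number"}},"required":["series"]}

```bash
mkdir -p pics; ls; python3 - <<'E'
from cell import observe, viewer
import cv2, numpy as np, pickle
s=observe(); print(s)
for n in("scene","top"):
    d=viewer.snapshot(n); pickle.dump(d,open(f"{n}0.pkl","wb"))
    cv2.imwrite(f"pics/{n}0.png",cv2.cvtColor(d["img"],cv2.COLOR_RGB2BGR)); print(n,d["K"],d["xyz"],d["attitude"])
E
```

```text
pics
{'clock': 0.0, 'q': array([ 7.00155278e+01,  1.58469606e+01,  8.62949978e+01, -4.62176052e-04,
        7.79614249e+01, -6.93104442e+00]), 'qd': array([ 0.01428726, -0.00112877, -0.03692513,  0.02608656,  0.042292  ,
       -0.01031083]), 'joint_torque': array([-6.06426001e-04, -4.04585338e+01, -2.37225151e+01,  7.01829256e-02,
        3.46387667e-02, -1.28312586e-04]), 'eef_pos': array([129.66421323, 559.60434726, 204.6128766 ]), 'tool_rot': array([[-9.74160194e-01,  2.25857356e-01, -6.09260319e-04],
       [ 2.25858080e-01,  9.74158736e-01, -1.69842489e-03],
       [ 2.09914509e-04, -1.79214428e-03, -9.99998372e-01]]), 'ft_force': array([ 0.30154416,  0.2123674 , -0.01755623]), 'ft_torque': array([-0.03552581,  0.00542669,  0.03422592]), 'grip_force': 0.0, 'opening': 1.0021277724398203}
scene [[391.5774468    0.         277.34325781]
 [  0.         391.5774468  209.41057187]
 [  0.           0.           1.        ]] [1116.63065969  369.61377984  698.29606538] [[-0.61695016  0.56832625 -0.5444059 ]
 [ 0.78697166  0.4394113  -0.43312044]
 [-0.00693561 -0.69564574 -0.71835152]]
top [[515.63728466   0.         276.84211277]
 [  0.         515.63728466 196.36377326]
 [  0.           0.           1.        ]] [ 348.91520192  -41.94743979 1550.05260711] [[ 8.51160934e-03 -9.85917737e-01  1.67014276e-01]
 [-9.99963731e-01 -8.34228181e-03  1.71540447e-03]
 [-2.97967540e-04 -1.67022819e-01 -9.85952985e-01]]
```

View pics/top0.png

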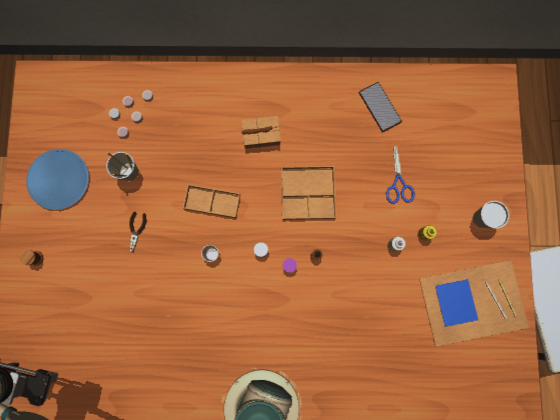

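View pics/scene0.png

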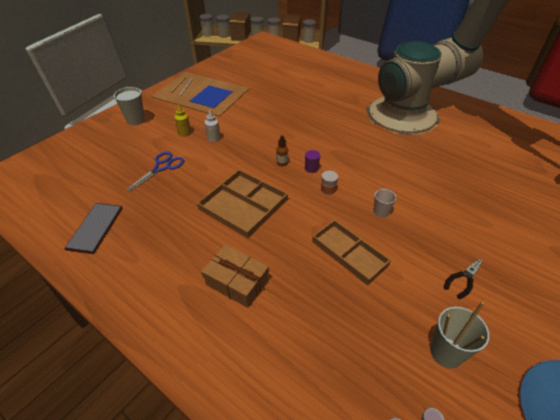

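The top view shows these, by pixel:
- Pliers at (137,230) and the casting tray at (212,202).
- The earring tray at (308,193).
- A white cup at (210,254).
- A silver-lid pot at (261,250), with a purple one at (290,266).
- The dark dropper at (317,256).
- A white bottle at (398,243), with a yellow one at (430,232).
- A big grey mug at (494,214), and the stick cup at (121,166).

By the description, the pot is the silver/copper one at (261,250), not the purple one. The bottle is the white one at (398,243), not the yellow one. The mixing cup is the small white one at (210,254), not the mug. I'll confirm these in one enlarged crop.

```bash
cat > h.py <<'E'
import numpy as np, cv2, pickle
def ray(d,uv):
    v=np.asarray(d["attitude"])@np.linalg.inv(d["K"])@np.array([uv[0],uv[1],1.]); return np.asarray(d["xyz"]),v
def onplane(d,uv,z):
    o,v=ray(d,uv); return o+v*(z-o[2])/v[2]
def tri(d1,u1,d2,u2):
    A=np.zeros((3,3));b=np.zeros(3)
    for d,u in((d1,u1),(d2,u2)):
        o,v=ray(d,u); v=v/np.linalg.norm(v); P=np.eye(3)-np.outer(v,v); A+=P; b+=P@o
    return np.linalg.solve(A,b)
def proj(d,p):
    c=np.asarray(d["attitude"]).T@(np.asarray(p)-d["xyz"]); c=np.asarray(d["K"])@c; return c[:2]/c[2]
E
python3 - <<'E'
from h import *
t=pickle.load(open("top0.pkl","rb"));s=pickle.load(open("scene0.pkl","rb"))
a=cv2.resize(t["img"][160:285,120:450],(792,300),interpolation=cv2.INTER_CUBIC)
b=cv2.resize(s["img"][95:245,165:410],(490,300),interpolation=cv2.INTER_CUBIC)
c=cv2.resize(s["img"][225:325,405:505],(300,300),interpolation=cv2.INTER_CUBIC)
cv2.imwrite("pics/crop1.png",cv2.cvtColor(np.vstack([a,np.hstack([b,c,np.zeros((300,2,3),np.uint8)])]),cv2.COLOR_RGB2BGR))
for n,u,z in(("pliers",(136,236),0),("cup",(210,254),55),("pot",(261,250),48),("purple",(290,266),48),("drop",(317,256),80),("resin",(398,243),90),("yellow",(430,232),90)):
    print(n,onplane(t,u,z).round())
for n,c in(("cast",[(190,187),(240,194),(237,218),(185,210)]),("ear",[(282,168),(334,167),(335,219),(282,220)])):
    print(n,[onplane(t,u,22).round()[:2] for u in c])
E
```

```text
pliers [487. 384.   0.]
cup [432. 152.  55.]
pot [445.   5.  48.]
purple [400. -79.  48.]
drop [ 427. -155.   80.]
resin [ 465. -383.   90.]
yellow [ 497. -475.   90.]
cast [array([634., 223.]), array([614.,  72.]), array([541.,  79.]), array([564., 235.])]
ear [array([695., -54.]), array([ 700., -212.]), array([ 541., -213.]), array([536., -55.])]
```

View pics/crop1.png

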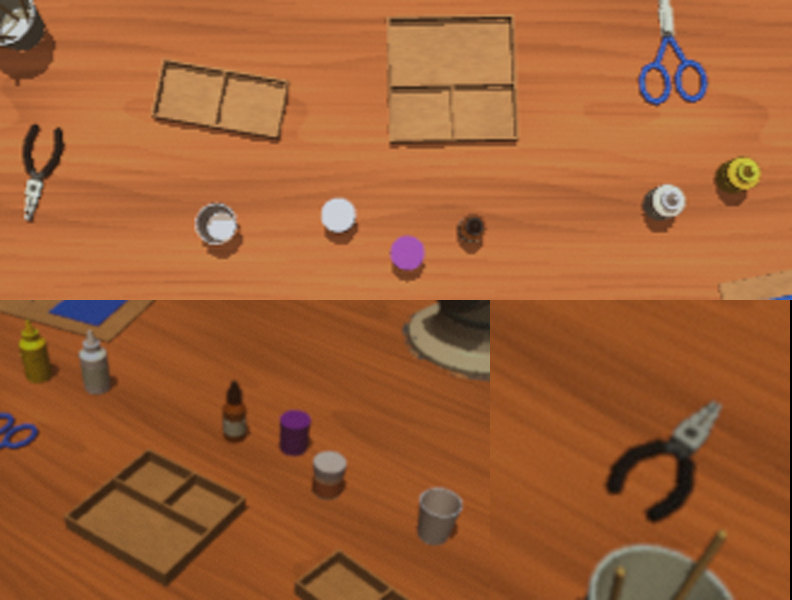

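The crop confirms the picks. The pot with copper glitter and a silver lid is at crop (338,216), and the purple one beside it is left out. The white nozzle bottle is at (667,202), with the yellow one beside it. The amber dropper is at (471,229), the small white cup at (217,223), and the pliers at (40,170) with their jaws towards the robot. Next I'll measure sub-pixel positions.

```bash
cat > m.py <<'E'
from h import *
t=pickle.load(open("top0.pkl","rb"));s=pickle.load(open("scene0.pkl","rb"))
def comp(d,box,f):
    x0,y0,x1,y1=box; im=d["img"][y0:y1,x0:x1]
    hsv=cv2.cvtColor(im,cv2.COLOR_RGB2HSV).astype(int); m=f(*np.moveaxis(hsv,2,0)).astype(np.uint8)
    n,l,st,c=cv2.connectedComponentsWithStats(m); k=1+np.argmax(st[1:,4])
    return (l==k).astype(np.uint8),np.array(c[k])+[x0,y0],st[k]+[x0,y0,0,0,0]
if __name__=="__main__":
    notwood=lambda h,S,v:(S<110)
    for n,b,z in(("pot",(245,235,277,265),48),("cup",(198,240,224,268),45),("resin",(385,230,412,258),60)):
        m,c,st=comp(t,b,notwood); print(n,c.round(1),st,onplane(t,c,z).round(1))
    for n,b in(("pot",(318,168,342,196)),("cup",(370,185,400,220)),("resin",(200,105,224,145))):
        m,c,st=comp(s,b,notwood); print("S",n,c.round(1),st)
    m,c,st=comp(t,(306,245,328,268),lambda h,S,v:v<70); print("drop",c,st)
    m,c,st=comp(s,(270,130,294,168),lambda h,S,v:v<90); print("S drop",c,st)
    m,c,st=comp(t,(120,205,155,260),lambda h,S,v:(v<80)|(S<110)); print("pl",c,st)
    m,c,st=comp(t,(120,205,155,260),lambda h,S,v:(S<110)&(v>85)); ys,xs=np.nonzero(m); print("plmetal",c,st,cv2.fitLine(np.float32(np.c_[xs,ys]),2,0,.01,.01).ravel())
    for n,b in(("cast",(176,178,250,226)),("ear",(272,158,346,228))):
        m,c,st=comp(t,b,lambda h,S,v:(S<165)|(v<110)); 
        cs,_=cv2.findContours(m,0,2); r=cv2.boxPoints(cv2.minAreaRect(max(cs,key=cv2.contourArea)))+np.array(b[:2]); P=np.array([onplane(t,u,20)[:2] for u in r])
        print(n,P.round(1).tolist(),P.mean(0).round(1),[np.linalg.norm(P[i]-P[i-1]).round(1) for i in range(4)])
E
python3 m.py; python3 -c "
from h import *
t=pickle.load(open('top0.pkl','rb'));s=pickle.load(open('scene0.pkl','rb'))
def L(d,b):return cv2.resize(d['img'][b[1]:b[1]+30,b[0]:b[0]+40],(400,300),interpolation=cv2.INTER_NEAREST)
def V(a,b):return np.vstack([a,b])
im=np.hstack([V(L(t,(117,222)),L(t,(378,228))),V(L(t,(297,240)),L(s,(455,255)))])
cv2.imwrite('pics/crop2.png',im[:,:,::-1])"
```

```text
pot [260.6 249.2] [254 242  15  15 174] [447.2   6.6  48. ]
cup [209.5 252.8] [201 245  18  17 245] [435.8 154.9  45. ]
resin [396.7 243.8] [388 237  18  15 198] [ 465.4 -386.4   60. ]
S pot [329.3 177.4] [322 171  16  15 194]
S cup [383.6 201.7] [375 189  21  28 460]
S resin [211.6 127.2] [204 110  16  32 323]
drop [317.13513514 253.94594595] [314 251   7   7  37]
S drop [282.93396226 157.80188679] [277 151  12  15 106]
pl [135.45991561 230.64135021] [130 212  17  40 237]
plmetal [133.         241.08333333] [130 232   8  20  96] [ 0.17684922 -0.98423797 13.         36.083332  ]
cast [[567.4, 244.8], [646.2, 234.3], [618.6, 69.4], [540.3, 81.2]] [593.1 157.4] [np.float64(165.8), np.float64(79.5), np.float64(167.2), np.float64(79.2)]
ear [[701.8, -51.1], [703.2, -218.3], [541.0, -216.6], [539.6, -52.3]] [ 621.4 -134.6] [np.float64(162.2), np.float64(167.2), np.float64(162.2), np.float64(164.3)]
```

View pics/crop2.png

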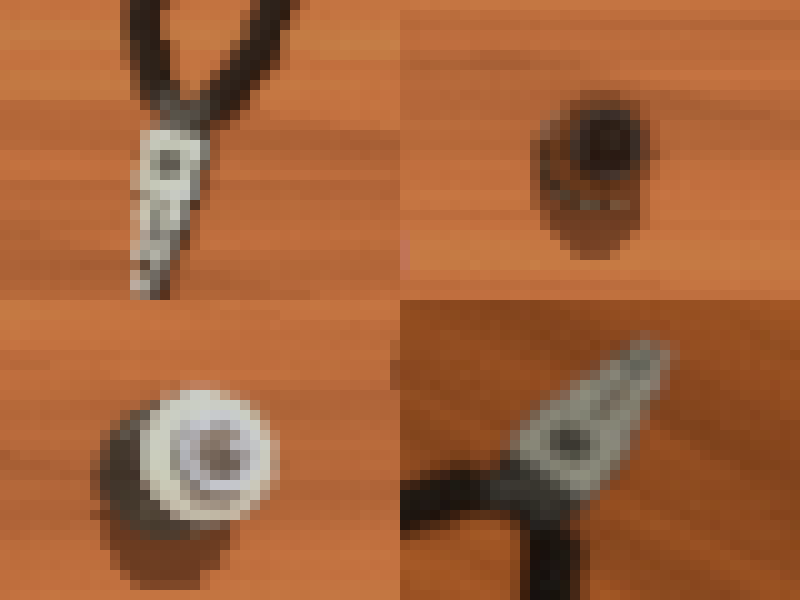

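The crop shows the pliers' pivot dot at top px (133.3,237.7) and scene px (471.3,268.5). The resin shoulder circle is centred at (397.8,242.8), and the dropper cap at (317,253.3).

```bash
python3 - <<'E'
from m import *
p=lambda n,v:print(n,np.round(v,1))
p("pl tri",tri(t,(133.3,237.7),s,(471.3,268.5)));p("pl top",onplane(t,(133.3,237.7),11));p("pl scene",onplane(s,(471.3,268.5),11))
p("tip top",onplane(t,(131.3,250.5),8));p("tip scene",onplane(s,(480.5,259.5),8))
p("handle junction",onplane(t,(135,233),8))
p("drop top",onplane(t,(317,253.3),80))
p("resin top",onplane(t,(397.8,242.8),60));p("nozzle",onplane(t,(399.3,242.3),92))
# scene check: project estimates
for n,q in(("drop",[435,-152,91]),("drop0",[435,-152,0]),("res0",[467,-385,0]),("res",[467,-385,96]),("pot",[447,6.6,24]),("cup",[436,155,27])): p("S "+n,proj(s,q))
# scene silhouettes: lowest pixel and top pixel of dropper/resin
m,c,st=comp(s,(270,130,294,172),lambda h,S,v:(v<90)|(S<140));print(c,st)
for (n,box) in(("pot",(315,165,345,200)),):
    pass
# trays: edge of kraft by tight mask: inner floor
for n,b in(("cast",(176,178,250,226)),("ear",(272,158,346,228))):
    x0,y0,x1,y1=b; im=cv2.resize(t["img"][y0:y1,x0:x1],None,fx=6,fy=6,interpolation=cv2.INTER_CUBIC); hsv=cv2.cvtColor(im,cv2.COLOR_RGB2HSV)
    m=((hsv[...,1]<150)&(hsv[...,2]>120)).astype(np.uint8); n2,l,sta,cc=cv2.connectedComponentsWithStats(m)
    for k in range(1,n2):
        if sta[k,4]>3000:
            r=cv2.minAreaRect(np.argwhere(l==k)[:,::-1].astype(np.float32)); bp=(cv2.boxPoints(r)+.5)/6-.5+[x0,y0]
            P=np.array([onplane(t,u,3)[:2] for u in bp]); e=P[1]-P[0]; print(n,P.mean(0).round(1),np.linalg.norm(e).round(),np.linalg.norm(P[2]-P[1]).round(),np.degrees(np.arctan2(e[1],e[0])).round(1))
E
```

```text
pl tri [480.8 388.7  10.4]
pl top [480.8 388.4  11. ]
pl scene [481.3 388.7  11. ]
tip top [442.8 393.1   8. ]
tip scene [442.6 396.3   8. ]
handle junction [495.2 384.9   8. ]
drop top [ 435.  -154.8   80. ]
resin top [ 468.3 -389.7   60. ]
nozzle [ 467.2 -386.5   92. ]
S drop [282.7 135.8]
S drop0 [282.6 162.8]
S res0 [215.  138.2]
S res [210.9 110.3]
S pot [328.8 181.8]
S cup [383.2 203.6]
[282.17197452 158.05095541] [277 151  12  15 157]
cast [596.7 160.4] 75.0 165.0 -7.3
ear [ 625.8 -134.5] 165.0 161.0 -88.3
```

Measured targets in world mm:
- Pliers at (481,388.5), with x towards 170.5°.
- Dropper at (435,-153), pot at (447,6), resin bottle at (467,-387), cup at (436,155).
- Earring tray at (620,-134), yaw about 1.2°.
- Casting tray at (592,156), yaw about -8°.

Pliers first.

Call:
{"fn": "jog_arm", "kwargs": {
  "series": [
    [0,0,-3.6,0,0,0,60],
    [0,0,0,-1,-0.3,0,60],
    [0,0,0,-1,-0.3,0,60],
    [0,0,0,-1,-0.3,0,60],
    [0,0,0,-1,-0.3,0,60],
    [0,0,0,-1,-0.3,0.2,60],
    [0,0,0,-1,-0.3,0.2,60],
    [0,0,0,-1,-0.3,0.2,60],
    [0,0,0,-1,-0.3,0.2,60],
    [0,0,0,-1,-0.3,0.2,60]
  ],
  "force": 25
}}

```text
clock: 1.35
eef_pos: [383.5, 435.2, 174.8]
tool_rot: [[-0.986, 0.164, -0.001], [0.164, 0.986, -0.0], [0.001, -0.001, -1.0]]
ft_force: [-0.4, 0.4, 0.4]
opening: 0.635
grip_force: 0.0
```

Call:
{"fn": "jog_arm", "kwargs": {
  "series": [
    [0,0,0,-1,-0.3,0.3,60],
    [0,0,0,-1,-0.3,0.3,60],
    [0,0,0,-1,-0.3,0.3,60],
    [0,0,0,-0.5,-0.1,0.3,60],
    [0,0,0,0,0,0,60]
  ]
}}

```text
clock: 1.98
eef_pos: [481.4, 388.6, 138.2]
tool_rot: [[-0.986, 0.166, -0.002], [0.166, 0.986, -0.001], [0.002, -0.001, -1.0]]
ft_force: [-0.2, 0.3, -0.2]
opening: 0.636
grip_force: 0.0
```

```bash
cat > g.py <<'E'
from h import *
from cell import observe, viewer
def goto(x,y,z,yaw):
    "yaw of tool x in world; prints turn about tool z and shift (30 mm units, axes after the turn)"
    o=observe(); R=o["tool_rot"]; y0=np.degrees(np.arctan2(R[1,0],R[0,0])); c,s=np.cos(np.radians(yaw)),np.sin(np.radians(yaw))
    X=np.array([c,s,0]);Y=np.array([s,-c,0]); d=np.array([x,y,z])-o["eef_pos"]
    print("t%.2f"%o["clock"],o["eef_pos"].round(1),"yaw %.1f"%y0,"zaxis",R[:,2].round(3),"turn %.1f"%(-((yaw-y0+180)%360-180)),"shift",(np.array([X@d,Y@d,-d[2]])/30).round(2))
def snap(n,f):
    d=viewer.snapshot(n); pickle.dump(d,open(f+".pkl","wb")); cv2.imwrite(f"pics/{f}.png",d["img"][:,:,::-1]); return d
E
python3 -c "
from g import *
snap('wrist','w1');goto(481,388.5,2.5,170.5)"
```

```text
t2.02 [480.8 389.1 138.9] yaw 170.5 zaxis [-0.002 -0.    -1.   ] turn 0.0 shift [-0.01 -0.02  4.55]
```

View pics/w1.png

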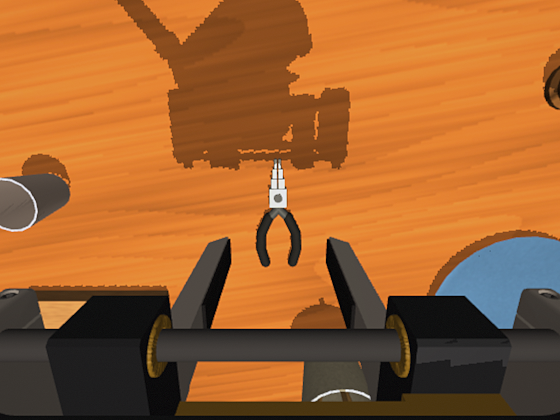

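The wrist view shows the pliers with the pivot at (278,198), the jaw tip at (279,160), and the handle ends at (265,264) and (293,263). They line up well with the fingers.

```bash
python3 -c "
from g import *
d=pickle.load(open('w1.pkl','rb'))
a=onplane(d,(278,198),11);b=onplane(d,(279,160),8);h=onplane(d,(279,263.5),8)
print(a,b,h,np.degrees(np.arctan2(*(b-h)[1::-1])), np.linalg.norm(b-h));goto(a[0],a[1],2.5,170.5)"
```

```text
[481.01826046 387.53195655  11.        ] [443.12965343 394.92423028   8.        ] [555.90227435 376.03954783   8.        ] 170.49356639015505 114.34288459943316
t2.02 [480.8 389.1 138.9] yaw 170.5 zaxis [-0.002 -0.    -1.   ] turn 0.0 shift [-0.02 -0.05  4.55]
```

Excellent agreement. Descend, close and lift a little.

Call:
{"fn": "jog_arm", "kwargs": {
  "series": [
    [0,0,0,0,-0.04,1,60],
    [0,0,0,0,0,1,60],
    [0,0,0,0,0,1,50],
    [0,0,0,0,0,1,50],
    [0,0,0,0,0,0.3,50],
    [0,0,0,0,0,0.2,50],
    [0,0,0,0,0,0,50],
    [0,0,0,0,0,0,10],
    [0,0,0,0,0,0,10],
    [0,0,0,0,0,0,10]
  ],
  "force": 25
}}

```text
clock: 3.28
eef_pos: [481.6, 388.0, 4.9]
tool_rot: [[-0.986, 0.164, 0.001], [0.164, 0.986, 0.0], [-0.001, 0.001, -1.0]]
ft_force: [0.5, 0.5, -0.2]
opening: 0.247
grip_force: 0.0
```

Call:
{"fn": "jog_arm", "kwargs": {
  "series": [
    [0,0,0,0,0,0,10],
    [0,0,0,0,0,0,10],
    [0,0,0,0,0,0,10]
  ]
}}

```text
clock: 3.65
eef_pos: [481.5, 388.0, 4.8]
tool_rot: [[-0.986, 0.164, 0.0], [0.164, 0.986, 0.0], [-0.0, 0.0, -1.0]]
ft_force: [-0.3, -0.8, 3.2]
opening: 0.188
grip_force: 25.0
```

Gripped at 17.7 mm, which matches the joint block's 18 mm. Lift and turn, then carry.

Call:
{"fn": "jog_arm", "kwargs": {
  "series": [
    [0,0,0,0,0,-0.5,10],
    [0,0,9.9,0,0,-0.5,10],
    [0,0,9.9,0,0,-0.5,10],
    [0,0,9.9,0,0,-0.5,10],
    [0,0,9.9,0,0,-0.5,10],
    [0,0,9.9,0,0,-0.2,10],
    [0,0,9.9,0,0,0,10],
    [0,0,9.9,0,0,0,10],
    [0,0,9.9,0,0,0,10],
    [0,0,0,0,0,0,10]
  ]
}}

```text
clock: 4.9
eef_pos: [481.4, 388.0, 86.1]
tool_rot: [[-0.026, 1.0, 0.0], [1.0, 0.026, 0.0], [0.0, 0.0, -1.0]]
ft_force: [0.0, -0.2, -0.3]
opening: 0.183
grip_force: 25.0
```

Call:
{"fn": "jog_arm", "kwargs": {
  "series": [
    [0,0,0,-0.5,0.2,0,10],
    [0,0,0,-1,0.35,0,10],
    [0,0,0,-1,0.35,0,10],
    [0,0,0,-1,0.35,0,10],
    [0,0,0,-1,0.35,0,10],
    [0,0,0,-1,0.35,0,10],
    [0,0,0,-1,0.35,0,10],
    [0,0,0,-1,0.35,0,10],
    [0,0,0,-1,0.35,0,10],
    [0,0,0,-1,0.35,0,10]
  ]
}}

```text
clock: 6.15
eef_pos: [588.7, 103.2, 85.6]
tool_rot: [[-0.025, 1.0, -0.0], [1.0, 0.025, -0.0], [-0.0, -0.0, -1.0]]
ft_force: [0.2, 0.8, -0.1]
opening: 0.186
grip_force: 25.0
```

Call:
{"fn": "jog_arm", "kwargs": {
  "series": [
    [0,0,0,-1,0.35,0,10],
    [0,0,0,-1,0.35,0,10],
    [0,0,0,-1,0.35,0,10],
    [0,0,0,-1,0.35,0,10],
    [0,0,0,-1,0.35,0,10],
    [0,0,0,-1,0.35,0,10],
    [0,0,0,-0.5,0.1,0,10],
    [0,0,0,0,0,0,10],
    [0,0,0,0,0,0,10]
  ]
}}

```text
clock: 7.28
eef_pos: [658.4, -87.1, 85.4]
tool_rot: [[-0.024, 1.0, -0.001], [1.0, 0.024, 0.001], [0.001, -0.001, -1.0]]
ft_force: [-0.6, 0.2, -1.8]
opening: 0.184
grip_force: 25.0
```

```bash
python3 -c "
from g import *
goto(654,-113.3,7.8,91.2); snap('wrist','w2')"
```

```text
t7.28 [658.4 -87.1  85.4] yaw 91.4 zaxis [-0.001  0.001 -1.   ] turn 0.2 shift [-0.87 -0.16  2.59]
```

View pics/w2.png

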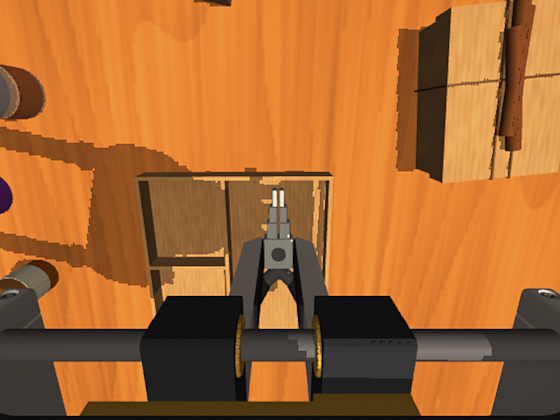

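The wrist view shows the pliers held level over the long bay. The tray's outer far corners are at (135,173) and (333,172), the divider's top end is at (227,180), and the short divider meets it at (226,263).

```bash
python3 -c "
from g import *
d=pickle.load(open('w2.pkl','rb'))
c,s=np.cos(np.radians(1.2)),np.sin(np.radians(1.2));R=np.array([[c,-s],[s,c]])
for u,l in(((135.5,173),(-79.5,80.5)),((332.5,172),(79.5,80.5)),((227.5,180),(-9,77.5)),((226.5,263),(-9,0)),((152,263),(-76.5,0))):
    P=onplane(d,u,22)[:2]; print(P.round(1),(P-R@np.array(l)).round(1))"
```

```text
[543.8 -52.9] [ 625.  -131.7]
[700.3 -48.4] [ 622.5 -130.5]
[616.8 -56.8] [ 627.5 -134.1]
[ 614.3 -130.1] [ 623.3 -130. ]
[ 549.8 -131.7] [ 626.2 -130.1]
```

Call:
{"fn": "jog_arm", "kwargs": {
  "series": [
    [0,0,0,-0.41,-0.02,0,10],
    [0,0,0,-0.41,-0.02,0.5,10],
    [0,0,0,0,0,0.7,10],
    [0,0,0,0,0,0.7,10],
    [0,0,0,0,0,0.3,10],
    [0,0,0,0,0,0.2,10],
    [0,0,0,0,0,0.1,10],
    [0,0,0,0,0,0,10],
    [0,0,0,0,0,0,10]
  ]
}}

```text
clock: 8.45
eef_pos: [658.9, -112.7, 11.1]
tool_rot: [[-0.024, 1.0, 0.001], [1.0, 0.024, -0.0], [-0.0, 0.001, -1.0]]
ft_force: [-0.2, -1.1, -1.4]
opening: 0.185
grip_force: 25.0
```

```bash
python3 -c "
from g import *
goto(657,-111.6,7.8,91.4); print(observe()['ft_force'])"
```

```text
t8.45 [ 658.9 -112.7   11.1] yaw 91.4 zaxis [ 0.001 -0.    -1.   ] turn -0.0 shift [ 0.04 -0.06  0.11]
[-0.20317155 -1.08134789 -1.36092531]
```

Call:
{"fn": "jog_arm", "kwargs": {
  "series": [
    [0,0,0,0,-0.05,0.06,10],
    [0,0,0,0,0,0.06,10],
    [0,0,0,0,0,0,10],
    [0,0,0,0,0,0,10]
  ]
}}

```text
clock: 8.95
eef_pos: [656.9, -112.6, 7.7]
tool_rot: [[-0.024, 1.0, 0.0], [1.0, 0.024, -0.0], [-0.0, 0.0, -1.0]]
ft_force: [-2.1, 0.6, 5.3]
opening: 0.187
grip_force: 25.0
```

Call:
{"fn": "jog_arm", "kwargs": {
  "series": [
    [0,0,0,0,0,0,24],
    [0,0,0,0,0,0,36],
    [0,0,0,0,0,0,36],
    [0,0,0,0,0,-0.3,36],
    [0,0,0,0,0,-1,36],
    [0,0,0,0,0,-1,40],
    [0,0,0,0,0,-1,60],
    [0,0,0,0,0,-1,60],
    [0,0,0,0,0,0,60]
  ]
}}

```text
clock: 10.07
eef_pos: [658.9, -113.2, 139.1]
tool_rot: [[-0.024, 1.0, 0.006], [1.0, 0.024, -0.002], [-0.002, 0.006, -1.0]]
ft_force: [0.4, 0.4, 0.8]
opening: 0.636
grip_force: 0.0
```

```bash
python3 -c "
from g import *
goto(435,-153,130,91.4); d=snap('top','t2')
cv2.imwrite('pics/t2c.png',cv2.resize(d['img'][140:290,230:430],(800,600),interpolation=2)[:,:,::-1])"
```

```text
t10.07 [ 658.9 -113.2  139.1] yaw 91.3 zaxis [ 0.006 -0.002 -1.   ] turn -0.1 shift [-1.14 -7.49  0.3 ]
```

Call:
{"fn": "jog_arm", "kwargs": {
  "series": [
    [0,0,0,-0.15,-0.75,0,60],
    [0,0,0,-0.2,-1,0,60],
    [0,0,0,-0.2,-1,0,60],
    [0,0,0,-0.2,-1,0,60],
    [0,0,0,-0.2,-1,0,60],
    [0,0,0,-0.2,-1,0,60],
    [0,0,0,0,-1,0,60],
    [0,0,0,0,-0.75,0,60],
    [0,0,0,0,0,0,60]
  ]
}}

```text
clock: 11.25
eef_pos: [430.7, -151.7, 134.6]
tool_rot: [[-0.022, 1.0, -0.003], [1.0, 0.022, 0.002], [0.002, -0.003, -1.0]]
ft_force: [-0.7, 0.6, 0.8]
opening: 0.64
grip_force: 0.0
```

```bash
python3 -c "
from g import *
goto(435,-153,24,91.4); d=snap('wrist','w3'); e=snap('top','t3')
a=cv2.resize(d['img'],(440,330)); b=cv2.resize(e['img'][150:240,260:356],(352,330),interpolation=2)
cv2.imwrite('pics/w3c.png',np.hstack([a,b])[:,:,::-1])"
```

```text
t11.25 [ 430.7 -151.7  134.6] yaw 91.3 zaxis [-0.003  0.002 -1.   ] turn -0.1 shift [-0.05  0.14  3.69]
```

View pics/w3c.png

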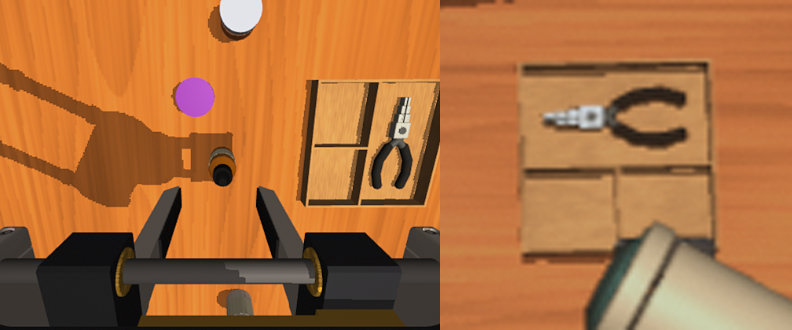

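The pliers lie flat inside the long bay. The dropper's bulb is at wrist (221,178) in the half-size view, which is full px (281.5,227). The pot lid is at the upper edge, at (241,14).

```bash
python3 -c "
from g import *
d=pickle.load(open('w3.pkl','rb'));k=560/440
print(onplane(d,(281.5,226),88),onplane(d,(222*k,155*k),48))
print('bottle wrist range')
m=cv2.cvtColor(d['img'][170:250,250:310],cv2.COLOR_RGB2HSV)
n,l,st,c=cv2.connectedComponentsWithStats((m[...,2]<70).astype(np.uint8)); print(st,c+[250,170])
goto(435,-153,24,91.4)"
```

```text
[ 432.96199509 -153.30115276   88.        ] [ 433.89634424 -140.78921603   48.        ]
bottle wrist range
[[   0    0   60   80 4176]
 [  26   17   12    3   16]
 [  39   19    2    1    2]
 [  21   20    4    4    5]
 [  19   25    1    1    1]
 [  18   26   15   10   30]
 [  45   26    1    1    1]
 [  46   33    1    1    1]
 [  21   39   25   28  568]] [[279.07734674 207.92552682]
 [281.5        187.75      ]
 [289.5        189.        ]
 [272.4        191.4       ]
 [269.         195.        ]
 [275.23333333 198.73333333]
 [295.         196.        ]
 [296.         203.        ]
 [282.76584507 222.54929577]]
t11.35 [ 433.2 -152.4  135.2] yaw 91.3 zaxis [-0.     0.001 -1.   ] turn -0.1 shift [-0.02  0.06  3.71]
```

Call:
{"fn": "jog_arm", "kwargs": {
  "series": [
    [0,0,0,0,0.03,0.5,60],
    [0,0,0,-0.03,0,1,60],
    [0,0,0,0,0,1,60],
    [0,0,0,0,0,0.8,60],
    [0,0,0,0,0,0.35,60],
    [0,0,0,0,0,0,60],
    [0,0,0,0,0,0,25],
    [0,0,0,0,0,0,25],
    [0,0,0,0,0,0,25],
    [0,0,0,0,0,0,25]
  ],
  "force": 18
}}

```text
clock: 12.6
eef_pos: [434.2, -153.6, 26.9]
tool_rot: [[-0.023, 1.0, 0.001], [1.0, 0.023, -0.0], [-0.001, 0.001, -1.0]]
ft_force: [-0.1, 0.2, 2.0]
opening: 0.339
grip_force: 18.0
```

```bash
python3 -c "
from g import *
o=observe();print(o['opening']*94,o['grip_force'],o['ft_force']);goto(579.5,-172.5,80,91.4)"
```

```text
31.84493123094921 17.994208931922913 [-0.10304369  0.20173368  2.03591446]
t12.60 [ 434.2 -153.6   26.9] yaw 91.3 zaxis [ 0.001 -0.    -1.   ] turn -0.1 shift [-0.75  4.83 -1.77]
```

Call:
{"fn": "jog_arm", "kwargs": {
  "series": [
    [0,0,0,0,0,-0.5,25],
    [0,0,0,0,0,-0.7,25],
    [0,0,0,0,0.4,-0.6,25],
    [0,0,0,-0.2,0.8,0,25],
    [0,0,0,-0.2,0.9,0,25],
    [0,0,0,-0.2,0.9,0,25],
    [0,0,0,-0.15,0.9,0,25],
    [0,0,0,0,0.6,0,25],
    [0,0,0,0,0.3,0,25],
    [0,0,0,0,0,0,25]
  ]
}}

```text
clock: 13.85
eef_pos: [578.1, -172.3, 80.0]
tool_rot: [[-0.024, 1.0, -0.001], [1.0, 0.024, 0.0], [0.0, -0.001, -1.0]]
ft_force: [0.3, -0.1, -0.5]
opening: 0.336
grip_force: 18.0
```

Call:
{"fn": "jog_arm", "kwargs": {
  "series": [
    [0,0,0,0,0,0,25],
    [0,0,0,0,0,0.4,25],
    [0,0,0,0,0,0.6,25],
    [0,0,0,0,0,0.4,25],
    [0,0,0,0,0,0,25],
    [0,0,0,0,0,0,25]
  ]
}}

```text
clock: 14.6
eef_pos: [578.5, -172.6, 38.6]
tool_rot: [[-0.023, 1.0, 0.001], [1.0, 0.023, -0.0], [-0.0, 0.001, -1.0]]
ft_force: [0.3, 0.3, -0.8]
opening: 0.334
grip_force: 18.0
```

```bash
python3 -c "
from g import *
o=observe();print(o['opening']*94,o['grip_force'],o['ft_force']);goto(580.5,-173,29.9,91.4)"
```

```text
31.439158260255915 17.990636229515076 [ 0.2927486   0.28715066 -0.76218982]
t14.60 [ 578.5 -172.6   38.6] yaw 91.3 zaxis [ 0.001 -0.    -1.   ] turn -0.1 shift [-0.02  0.07  0.29]
```

Call:
{"fn": "jog_arm", "kwargs": {
  "series": [
    [0,0,0,0,0.06,0.12,25],
    [0,0,0,0,0,0.1,25],
    [0,0,0,0,0,0.06,25],
    [0,0,0,0,0,0,25],
    [0,0,0,0,0,0,25]
  ]
}}

```text
clock: 15.22
eef_pos: [580.1, -172.4, 29.9]
tool_rot: [[-0.024, 1.0, 0.0], [1.0, 0.024, 0.0], [0.0, 0.0, -1.0]]
ft_force: [0.4, 0.8, 0.0]
opening: 0.338
grip_force: 18.0
```

```bash
python3 -c "
from g import *
o=observe();print(o['ft_force']);goto(580.5,-173,29.9,91.4)"
```

```text
[0.4026744  0.79126786 0.01907852]
t15.22 [ 580.1 -172.4   29.9] yaw 91.3 zaxis [ 0.  0. -1.] turn -0.1 shift [-0.02  0.01  0.  ]
```

Call:
{"fn": "jog_arm", "kwargs": {
  "series": [
    [0,0,0,0,0,0.03,25],
    [0,0,0,0,0,0,25],
    [0,0,0,0,0,0,25]
  ]
}}

```text
clock: 15.6
eef_pos: [580.1, -172.4, 29.9]
tool_rot: [[-0.024, 1.0, 0.0], [1.0, 0.024, -0.0], [-0.0, 0.0, -1.0]]
ft_force: [-1.8, 1.5, 5.4]
opening: 0.338
grip_force: 18.0
```

Call:
{"fn": "jog_arm", "kwargs": {
  "series": [
    [0,0,0,0,0,0,40],
    [0,0,0,0,0,0,60],
    [0,0,0,0,0,0,64],
    [0,0,0,0,0,-0.4,64],
    [0,0,0,0,0,-0.8,64],
    [0,0,0,0,0,-1,64],
    [0,0,0,0,0,-1,64],
    [0,0,0,0.5,-0.4,-0.4,64],
    [0,0,0,1,-0.7,0,64],
    [0,0,0,1,-0.7,0,64]
  ]
}}

```text
clock: 16.85
eef_pos: [522.2, -96.9, 136.8]
tool_rot: [[-0.023, 1.0, -0.001], [1.0, 0.023, 0.001], [0.001, -0.001, -1.0]]
ft_force: [-0.7, -0.0, -0.4]
opening: 0.685
grip_force: 0.0
```

Call:
{"fn": "jog_arm", "kwargs": {
  "series": [
    [0,0,0,1,-0.7,0,64],
    [0,0,0,1,-0.7,0,64],
    [0,0,0,0.8,-0.7,0,64],
    [0,0,0,0.5,-0.5,0,64],
    [0,0,0,0,-0.2,0,64],
    [0,0,0,0,0,0,64]
  ]
}}

```text
clock: 17.6
eef_pos: [438.1, -2.1, 137.2]
tool_rot: [[-0.023, 1.0, 0.001], [1.0, 0.023, -0.0], [-0.0, 0.001, -1.0]]
ft_force: [0.3, 0.5, -0.4]
opening: 0.679
grip_force: 0.0
```

```bash
python3 -c "
from g import *
goto(447,6.5,24,91.4); d=snap('wrist','w4'); e=snap('scene','s4')
a=cv2.resize(d['img'],(440,330)); b=cv2.resize(e['img'][130:235,190:302],(352,330),interpolation=2)
cv2.imwrite('pics/w4c.png',np.hstack([a,b])[:,:,::-1])"
```

```text
t17.60 [438.1  -2.1 137.2] yaw 91.3 zaxis [ 0.001 -0.    -1.   ] turn -0.1 shift [0.28 0.3  3.77]
```

View pics/w4c.png

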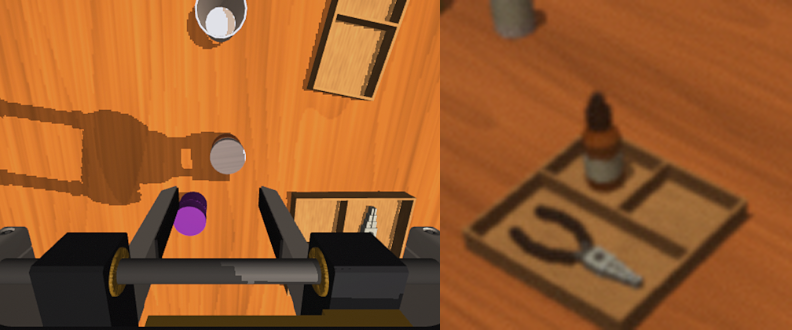

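The dropper stands upright in its small bay. The silver pot lid is at half-size (228,156), which is full px (290.5,198.5). The purple pot at (191,220) stays clear. The cup rim is at (220,14), and the casting tray's near corners are at (305,88) and (373,99).

```bash
python3 -c "
from g import *
d=pickle.load(open('w4.pkl','rb'));k=560/440
p=onplane(d,(290.5,198.5),48);print(p,'purple',onplane(d,(191*k,220*k),48))
for u in((305,88),(373,99),(335,16)):print(onplane(d,np.array(u)*k,22)[:2])
goto(p[0],p[1],24,91.4)"
```

```text
[448.87502283   6.98387973  48.        ] purple [405.46876466 -76.41257642  48.        ]
[536.47074003  83.73961606]
[618.0078533   73.22558809]
[559.55338526 158.4403554 ]
t17.70 [438.9  -2.4 137.1] yaw 91.3 zaxis [ 0.001 -0.    -1.   ] turn -0.1 shift [0.3  0.34 3.77]
```

Call:
{"fn": "jog_arm", "kwargs": {
  "series": [
    [0,0,0,0.3,0.31,0,64],
    [0,0,0,0,0,1,64],
    [0,0,0,0,0,1,64],
    [0,0,0,0,0,1,64],
    [0,0,0,0,0,0.5,64],
    [0,0,0,0,0,0.22,64],
    [0,0,0,0,0,0,30],
    [0,0,0,0,0,0,30],
    [0,0,0,0,0,0,30],
    [0,0,0,0,0,0,30]
  ],
  "force": 18
}}

```text
clock: 18.95
eef_pos: [447.9, 7.4, 26.1]
tool_rot: [[-0.023, 1.0, 0.002], [1.0, 0.023, -0.0], [-0.0, 0.002, -1.0]]
ft_force: [1.2, 0.2, 0.6]
opening: 0.431
grip_force: 18.0
```

```bash
python3 -c "
from g import *
o=observe();print(o['opening']*94,o['grip_force'],o['ft_force']);goto(578.5,-94,80,91.4)"
```

```text
40.548371518440916 18.000208139419556 [1.22091924 0.15832041 0.61774031]
t18.95 [447.9   7.4  26.1] yaw 91.3 zaxis [ 0.002 -0.    -1.   ] turn -0.1 shift [-3.49  4.27 -1.8 ]
```

Call:
{"fn": "jog_arm", "kwargs": {
  "series": [
    [0,0,0,0,0,-0.6,30],
    [0,0,0,0,0,-0.8,30],
    [0,0,0,-0.3,0.4,-0.4,30],
    [0,0,0,-0.7,0.8,0,30],
    [0,0,0,-0.8,1,0,30],
    [0,0,0,-0.8,1,0,30],
    [0,0,0,-0.6,0.7,0,30],
    [0,0,0,-0.29,0.4,0,30],
    [0,0,0,0,0,0,30]
  ]
}}

```text
clock: 20.08
eef_pos: [578.6, -94.2, 79.2]
tool_rot: [[-0.023, 1.0, -0.001], [1.0, 0.023, 0.0], [0.0, -0.001, -1.0]]
ft_force: [-0.4, -1.0, -0.3]
opening: 0.431
grip_force: 18.0
```

Call:
{"fn": "jog_arm", "kwargs": {
  "series": [
    [0,0,0,0,0,0,30],
    [0,0,0,0,0,0.4,30],
    [0,0,0,0,0,0.6,30],
    [0,0,0,0,0,0.4,30],
    [0,0,0,0,0,0,30],
    [0,0,0,0,0,0,30]
  ]
}}

```text
clock: 20.82
eef_pos: [578.8, -94.1, 37.7]
tool_rot: [[-0.024, 1.0, 0.001], [1.0, 0.024, -0.0], [-0.0, 0.001, -1.0]]
ft_force: [-0.3, 0.1, -0.7]
opening: 0.432
grip_force: 18.0
```

```bash
python3 -c "
from g import *
o=observe();print(o['opening']*94,o['grip_force'],o['ft_force']);goto(578.5,-94,29.1,91.4)"
```

```text
40.57434572748098 17.999907732009888 [-0.31352743  0.06815582 -0.66195166]
t20.82 [578.8 -94.1  37.7] yaw 91.4 zaxis [ 0.001 -0.    -1.   ] turn -0.0 shift [ 0.   -0.01  0.29]
```

Call:
{"fn": "jog_arm", "kwargs": {
  "series": [
    [0,0,0,0,0,0.12,30],
    [0,0,0,0,0,0.1,30],
    [0,0,0,0,0,0.06,30],
    [0,0,0,0,0,0.02,30],
    [0,0,0,0,0,0,30],
    [0,0,0,0,0,0,30]
  ]
}}

```text
clock: 21.58
eef_pos: [578.6, -94.2, 29.0]
tool_rot: [[-0.024, 1.0, 0.0], [1.0, 0.024, -0.0], [-0.0, 0.0, -1.0]]
ft_force: [-1.5, 0.7, 5.7]
opening: 0.429
grip_force: 18.0
```

Contact. Release and go to the white bottle.

Call:
{"fn": "jog_arm", "kwargs": {
  "series": [
    [0,0,0,0,0,0,50],
    [0,0,0,0,0,0,64],
    [0,0,0,0,0,-0.4,64],
    [0,0,0,0,0,-0.8,64],
    [0,0,0,0,0,-1,64],
    [0,0,0,0,0,-1,64],
    [0,0,0,0,0,-0.5,64],
    [0,0,0,-0.5,-0.2,0,64],
    [0,0,0,-1,-0.4,0,64],
    [0,0,0,-1,-0.4,0,64]
  ]
}}

```text
clock: 22.82
eef_pos: [548.6, -170.9, 137.9]
tool_rot: [[-0.024, 1.0, -0.003], [1.0, 0.024, 0.001], [0.001, -0.003, -1.0]]
ft_force: [0.2, 0.3, -0.2]
opening: 0.679
grip_force: 0.0
```

Call:
{"fn": "jog_arm", "kwargs": {
  "series": [
    [0,0,0,-1,-0.4,0,64],
    [0,0,0,-1,-0.4,0,64],
    [0,0,0,-1,-0.4,0,64],
    [0,0,0,-1,-0.4,0,64],
    [0,0,0,-1,-0.4,0,64],
    [0,0,0,-1,-0.4,0,64],
    [0,0,0,-0.7,-0.3,0,64],
    [0,0,0,-0.4,-0.2,0,64],
    [0,0,0,0,0,0,64]
  ]
}}

```text
clock: 23.95
eef_pos: [467.8, -385.1, 139.0]
tool_rot: [[-0.022, 1.0, -0.0], [1.0, 0.022, 0.001], [0.001, -0.0, -1.0]]
ft_force: [0.8, 0.5, 0.5]
opening: 0.677
grip_force: 0.0
```

```bash
python3 -c "
from g import *
goto(467,-387,26,91.4); d=snap('wrist','w5'); e=snap('scene','s5')
a=cv2.resize(d['img'],(440,330)); b=cv2.resize(e['img'][130:235,190:302],(352,330),interpolation=2)
cv2.imwrite('pics/w5c.png',np.hstack([a,b])[:,:,::-1])"
```

```text
t23.95 [ 467.8 -385.1  139. ] yaw 91.3 zaxis [-0.     0.001 -1.   ] turn -0.1 shift [-0.06 -0.03  3.77]
```

View pics/w5c.png

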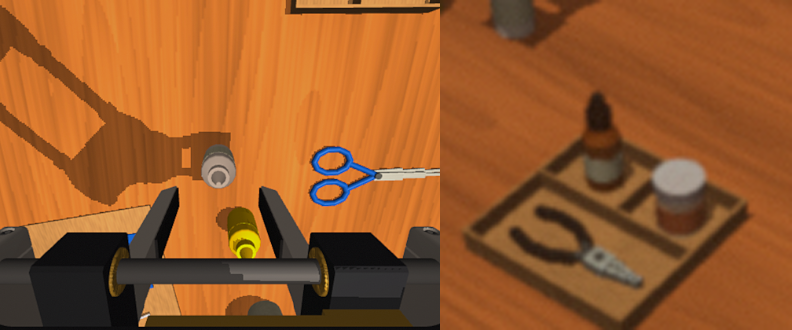

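The earring kit is complete, with everything upright. The white bottle's shoulder is at half-size (218.5,168) and its nozzle at (217,178). The yellow one at (245,245) stays clear.

```bash
python3 -c "
from g import *
d=pickle.load(open('w5.pkl','rb'));k=560/440
print(onplane(d,(218.5*k,168*k),62),onplane(d,(217*k,178*k),94),'yellow',onplane(d,(245*k,250*k),94));goto(467,-387,24,91.4)"
```

```text
[ 467.50072233 -386.67146376   62.        ] [ 466.0354144 -386.6519297   94.       ] yellow [ 497.90548281 -468.62449448   94.        ]
t24.05 [ 468.4 -384.   139.3] yaw 91.4 zaxis [-0.     0.001 -1.   ] turn -0.0 shift [-0.1  -0.05  3.84]
```

Call:
{"fn": "jog_arm", "kwargs": {
  "series": [
    [0,0,0,-0.08,-0.04,0,64],
    [0,0,0,0,0,1,64],
    [0,0,0,0,0,1,64],
    [0,0,0,0,0,1,64],
    [0,0,0,0,0,0.5,64],
    [0,0,0,0,0,0.26,64],
    [0,0,0,0,0,0,30],
    [0,0,0,0,0,0,30],
    [0,0,0,0,0,0,30],
    [0,0,0,0,0,0,30]
  ],
  "force": 20
}}

```text
clock: 25.3
eef_pos: [467.7, -387.8, 27.6]
tool_rot: [[-0.023, 1.0, 0.001], [1.0, 0.023, -0.001], [-0.001, 0.001, -1.0]]
ft_force: [0.2, -0.4, 3.9]
opening: 0.42
grip_force: 20.0
```

```bash
python3 -c "
from g import *
o=observe();print(o['opening']*94,o['grip_force'],o['ft_force']);goto(575,0,140,91.4);goto(587,117,140,91.4)"
```

```text
39.46175645841385 20.000575482845306 [ 0.17313617 -0.39513627  3.93557667]
t25.30 [ 467.7 -387.8   27.6] yaw 91.3 zaxis [ 0.001 -0.001 -1.   ] turn -0.1 shift [12.83  3.89 -3.75]
t25.30 [ 467.7 -387.8   27.6] yaw 91.3 zaxis [ 0.001 -0.001 -1.   ] turn -0.1 shift [16.72  4.39 -3.75]
```

Call:
{"fn": "jog_arm", "kwargs": {
  "series": [
    [0,0,0,0,0,-0.5,30],
    [0,0,0,0,0,-1,30],
    [0,0,0,0,0,-1,30],
    [0,0,0,0,0,-1,30],
    [0,0,0,0.5,0.1,-0.5,30],
    [0,0,0,1,0.25,0,30],
    [0,0,0,1,0.25,0,30],
    [0,0,0,1,0.25,0,30],
    [0,0,0,1,0.25,0,30],
    [0,0,0,1,0.25,0,30]
  ]
}}

```text
clock: 26.55
eef_pos: [503.3, -218.9, 146.3]
tool_rot: [[-0.024, 1.0, -0.001], [1.0, 0.024, 0.001], [0.001, -0.001, -1.0]]
ft_force: [0.5, -0.2, -0.8]
opening: 0.418
grip_force: 20.0
```

Call:
{"fn": "jog_arm", "kwargs": {
  "series": [
    [0,0,0,1,0.25,0,30],
    [0,0,0,1,0.25,0,30],
    [0,0,0,1,0.25,0,30],
    [0,0,0,1,0.25,0,30],
    [0,0,0,1,0.25,0,30],
    [0,0,0,1,0.3,0,30],
    [0,0,0,1,0.3,0,30],
    [0,0,0,0.6,0.3,0,30],
    [0,0,0,0.3,0.2,0,30],
    [0,0,0,0,0,0,30]
  ]
}}

```text
clock: 27.8
eef_pos: [568.9, 17.4, 146.5]
tool_rot: [[-0.024, 1.0, -0.0], [1.0, 0.024, -0.0], [-0.0, -0.0, -1.0]]
ft_force: [0.3, -0.0, -0.3]
opening: 0.419
grip_force: 20.0
```

```bash
python3 -c "
from g import *
goto(587,117,140,91.4); d=snap('wrist','w6')"
```

```text
t27.80 [568.9  17.4 146.5] yaw 91.4 zaxis [-0. -0. -1.] turn -0.0 shift [3.3  0.68 0.22]
```

View pics/w6.png

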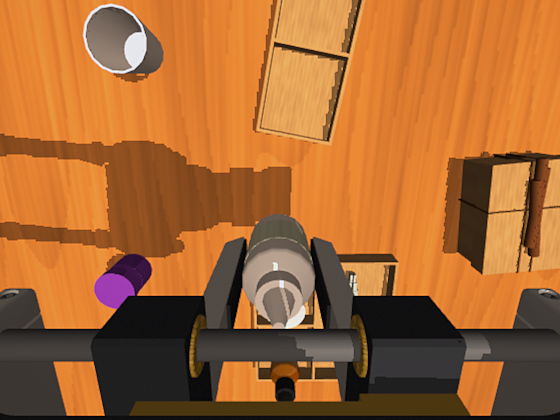

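The view shows the casting tray's near outer corners at (255,131) and (333,144), and its divider ends at (273,43) and (352,57). The cup rim is centred at about (115,39).

```bash
python3 -c "
from g import *
d=pickle.load(open('w6.pkl','rb'))
P=[onplane(d,u,22)[:2] for u in((255,131),(333,144),(273,43),(352,57))]
for p in P:print(p.round(1))
ax=(P[1]-P[0]+P[3]-P[2]);y=(P[2]-P[0]+P[3]-P[1]);print('yaw',np.degrees(np.arctan2(ax[1],ax[0])),np.degrees(np.arctan2(-y[0],y[1])),'near bay c',sum(P)/4,'cup',onplane(d,(115,39),55)); goto(*(sum(P)/4),60,91.4)"
```

```text
[544.9  83.1]
[620.4  72.6]
[560.7 159.5]
[631.8 149.9]
yaw -7.805616538020221 -10.001433006190158 near bay c [589.44779063 116.2801878 ] cup [436.65624203 152.87286973  55.        ]
t27.85 [568.6  16.9 146.5] yaw 91.4 zaxis [-0.001 -0.    -1.   ] turn -0.0 shift [3.3  0.78 2.88]
```

Call:
{"fn": "jog_arm", "kwargs": {
  "series": [
    [0,0,0,0.6,0.15,0,30],
    [0,0,0,0.9,0.2,0,30],
    [0,0,0,0.9,0.2,0,30],
    [0,0,0,0.6,0.15,0,30],
    [0,0,0,0.32,0.07,0,30],
    [0,0,0,0,0,0.6,30],
    [0,0,0,0,0,1,30],
    [0,0,0,0,0,1,30],
    [0,0,0,0,0,0.6,30],
    [0,0,0,0,0,0.3,30]
  ]
}}

```text
clock: 29.1
eef_pos: [588.8, 117.0, 40.6]
tool_rot: [[-0.023, 1.0, -0.002], [1.0, 0.023, -0.0], [-0.0, -0.002, -1.0]]
ft_force: [-0.1, 0.3, -0.8]
opening: 0.426
grip_force: 20.0
```

Call:
{"fn": "jog_arm", "kwargs": {
  "series": [
    [0,0,0,0,0,0,30],
    [0,0,0,0,0,0,30]
  ]
}}

```text
clock: 29.35
eef_pos: [590.3, 117.3, 42.6]
tool_rot: [[-0.023, 1.0, 0.002], [1.0, 0.023, 0.0], [0.0, 0.002, -1.0]]
ft_force: [1.1, -0.0, -1.1]
opening: 0.42
grip_force: 20.0
```

```bash
python3 -c "
from g import *
goto(589,117,30.6,91.4)"
```

```text
t29.35 [590.3 117.3  42.6] yaw 91.3 zaxis [ 0.002  0.    -1.   ] turn -0.1 shift [-0.01 -0.04  0.4 ]
```

Call:
{"fn": "jog_arm", "kwargs": {
  "series": [
    [0,0,0,0,-0.03,0.15,30],
    [0,0,0,0,0,0.12,30],
    [0,0,0,0,0,0.08,30],
    [0,0,0,0,0,0.05,30],
    [0,0,0,0,0,0,30],
    [0,0,0,0,0,0,30]
  ]
}}

```text
clock: 30.1
eef_pos: [588.4, 117.4, 30.6]
tool_rot: [[-0.024, 1.0, 0.0], [1.0, 0.024, 0.0], [0.0, 0.0, -1.0]]
ft_force: [-2.4, 0.1, 4.9]
opening: 0.426
grip_force: 20.0
```

Call:
{"fn": "jog_arm", "kwargs": {
  "series": [
    [0,0,0,0,0,0,50],
    [0,0,0,0,0,0,66],
    [0,0,0,0,0,-0.4,72],
    [0,0,0,0,0,-0.8,72],
    [0,0,0,0,0,-1,72],
    [0,0,0,0,0,-1,72],
    [0,0,0,0,0,-0.5,72],
    [0,0,0,0.2,-0.5,0,72],
    [0,0,0,0.3,-1,0,72],
    [0,0,0,0.3,-1,0,72]
  ]
}}

```text
clock: 31.35
eef_pos: [509.9, 139.9, 139.0]
tool_rot: [[-0.023, 1.0, -0.004], [1.0, 0.023, -0.0], [-0.0, -0.004, -1.0]]
ft_force: [-0.2, 0.8, -0.3]
opening: 0.766
grip_force: 0.0
```

Call:
{"fn": "jog_arm", "kwargs": {
  "series": [
    [0,0,0,0.3,-1,0,72],
    [0,0,0,0.2,-1,0,72],
    [0,0,0,0.1,-0.5,0,72],
    [0,0,0,0,0,0,72],
    [0,0,0,0,0,0,72]
  ]
}}

```text
clock: 31.98
eef_pos: [438.6, 155.8, 140.6]
tool_rot: [[-0.023, 1.0, 0.001], [1.0, 0.023, 0.0], [0.0, 0.001, -1.0]]
ft_force: [0.2, -0.4, 0.3]
opening: 0.768
grip_force: 0.0
```

```bash
python3 -c "
from g import *
d=snap('wrist','w7'); e=snap('scene','s7')
a=cv2.resize(d['img'],(440,330)); b=cv2.resize(e['img'][180:285,300:412],(352,330),interpolation=2)
cv2.imwrite('pics/w7c.png',np.hstack([a,b])[:,:,::-1])
goto(436,154,24,91.4)"
```

```text
t32.08 [438.7 155.7 140.6] yaw 91.3 zaxis [ 0.001  0.    -1.   ] turn -0.1 shift [-0.05 -0.09  3.89]
```

View pics/w7c.png

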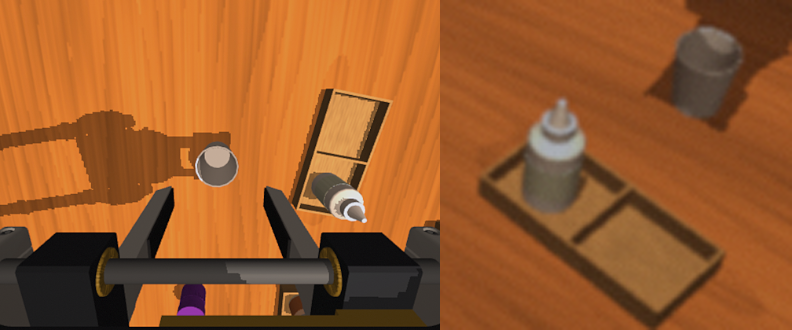

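The white bottle stands upright in the near bay. The cup rim is centred at half-size (217,165). The casting tray's far outer corners are at (327,89) and (392,101), and its divider ends are at (314,152) and (370,163).

```bash
python3 -c "
from g import *
d=pickle.load(open('w7.pkl','rb'));k=560/440
c=onplane(d,(217*k,165*k),55);print(c)
P=[onplane(d,np.array(u)*k,22)[:2] for u in((327,89),(392,101),(314,152),(370,163))]
for p in P:print(p.round(1))
print(sum(P)/4);goto(c[0],c[1],25,91.4)"
```

```text
[436.73868114 154.93348853  55.        ]
[564.3 241.2]
[643.9 229.3]
[559.2 164.7]
[633.  151.8]
[600.0923079  196.75322879]
t32.08 [438.7 155.7 140.6] yaw 91.3 zaxis [ 0.001  0.    -1.   ] turn -0.1 shift [-0.02 -0.07  3.85]
```

Call:
{"fn": "jog_arm", "kwargs": {
  "series": [
    [0,0,0,-0.02,-0.06,0.4,72],
    [0,0,0,0,0,1,72],
    [0,0,0,0,0,1,72],
    [0,0,0,0,0,0.8,72],
    [0,0,0,0,0,0.4,72],
    [0,0,0,0,0,0.2,72],
    [0,0,0,0,0,0,72],
    [0,0,0,0,0,0,40],
    [0,0,0,0,0,0,40],
    [0,0,0,0,0,0,40]
  ],
  "force": 8
}}

```text
clock: 33.33
eef_pos: [436.3, 155.3, 27.1]
tool_rot: [[-0.024, 1.0, 0.001], [1.0, 0.024, 0.0], [0.0, 0.001, -1.0]]
ft_force: [0.3, 0.5, 1.6]
opening: 0.514
grip_force: 8.0
```

Call:
{"fn": "jog_arm", "kwargs": {
  "series": [
    [0,0,0,0,0,0,40],
    [0,0,0,0,0,0,40]
  ]
}}

```text
clock: 33.58
eef_pos: [436.3, 155.3, 27.1]
tool_rot: [[-0.024, 1.0, 0.001], [1.0, 0.024, 0.0], [0.0, 0.001, -1.0]]
ft_force: [-0.3, 0.4, 2.7]
opening: 0.518
grip_force: 8.0
```

```bash
python3 -c "
from g import *
o=observe();print(o['opening']*94,o['grip_force'],o['ft_force']);goto(600,195.5,90,91.4)"
```

```text
48.66377902259017 8.000103593658423 [-0.26873092  0.42936599  2.68936991]
t33.58 [436.3 155.3  27.1] yaw 91.3 zaxis [ 0.001  0.    -1.   ] turn -0.1 shift [ 1.21  5.49 -2.1 ]
```

Call:
{"fn": "jog_arm", "kwargs": {
  "series": [
    [0,0,0,0,0,-0.5,40],
    [0,0,0,0,0,-0.8,40],
    [0,0,0,0.2,0.3,-0.8,40],
    [0,0,0,0.2,0.8,0,40],
    [0,0,0,0.2,1,0,40],
    [0,0,0,0.2,1,0,40],
    [0,0,0,0.2,1,0,40],
    [0,0,0,0.21,0.8,0,40],
    [0,0,0,0,0.4,0,40],
    [0,0,0,0,0.17,0,40]
  ]
}}

```text
clock: 34.83
eef_pos: [598.8, 195.0, 89.1]
tool_rot: [[-0.023, 1.0, -0.001], [1.0, 0.023, -0.0], [-0.0, -0.001, -1.0]]
ft_force: [-1.1, -0.2, -0.6]
opening: 0.516
grip_force: 8.0
```

Call:
{"fn": "jog_arm", "kwargs": {
  "series": [
    [0,0,0,0,0,0,40],
    [0,0,0,0,0,0.5,40],
    [0,0,0,0,0,0.7,40],
    [0,0,0,0,0,0.4,40],
    [0,0,0,0,0,0.1,40],
    [0,0,0,0,0,0,40],
    [0,0,0,0,0,0,40]
  ]
}}

```text
clock: 35.7
eef_pos: [599.6, 195.5, 39.4]
tool_rot: [[-0.024, 1.0, 0.001], [1.0, 0.024, 0.0], [0.0, 0.001, -1.0]]
ft_force: [0.1, 0.3, 0.5]
opening: 0.518
grip_force: 8.0
```

```bash
python3 -c "
from g import *
o=observe();print(o['opening']*94,o['grip_force'],o['ft_force']);goto(600,195.5,30.1,91.4)"
```

```text
48.71702000071723 7.999911228544079 [0.07194694 0.28461578 0.50041457]
t35.70 [599.6 195.5  39.4] yaw 91.3 zaxis [ 0.001  0.    -1.   ] turn -0.1 shift [0.   0.01 0.31]
```

Call:
{"fn": "jog_arm", "kwargs": {
  "series": [
    [0,0,0,0,0,0.12,40],
    [0,0,0,0,0,0.1,40],
    [0,0,0,0,0,0.06,40],
    [0,0,0,0,0,0.02,40],
    [0,0,0,0,0,0,40],
    [0,0,0,0,0,0,40]
  ]
}}

```text
clock: 36.45
eef_pos: [599.0, 195.3, 30.1]
tool_rot: [[-0.024, 1.0, 0.0], [1.0, 0.024, 0.0], [0.0, 0.0, -1.0]]
ft_force: [-1.9, -0.3, 4.2]
opening: 0.518
grip_force: 8.0
```

Contact. Release, rise, back off towards the robot, and check.

Call:
{"fn": "jog_arm", "kwargs": {
  "series": [
    [0,0,0,0,0,0,55],
    [0,0,0,0,0,0,68],
    [0,0,0,0,0,0,72],
    [0,0,0,0,0,-0.3,72],
    [0,0,0,0,0,-0.8,72],
    [0,0,0,0,0,-1,72],
    [0,0,0,0,0,-1,72],
    [0,0,0,0,0,-1,72],
    [0,0,0,0.5,-0.5,0,72],
    [0,0,0,1,-1,0,72]
  ]
}}

```text
clock: 37.7
eef_pos: [551.9, 239.6, 151.9]
tool_rot: [[-0.021, 1.0, -0.001], [1.0, 0.021, 0.0], [0.0, -0.001, -1.0]]
ft_force: [-0.4, 0.0, 0.4]
opening: 0.766
grip_force: 0.0
```

Call:
{"fn": "jog_arm", "kwargs": {
  "series": [
    [0,0,0,1,-1,0,72],
    [0,0,0,1,-1,0,72],
    [0,0,0,1,-1,0,72],
    [0,0,0,1,-1,0,72],
    [0,0,0,0.5,-0.5,0,72],
    [0,0,0,0,0,0,72],
    [0,0,0,0,0,0,72]
  ]
}}

```text
clock: 38.58
eef_pos: [415.5, 370.4, 152.4]
tool_rot: [[-0.023, 1.0, 0.0], [1.0, 0.023, -0.001], [-0.001, 0.0, -1.0]]
ft_force: [-0.6, 0.8, -1.2]
opening: 0.767
grip_force: 0.0
```

```bash
python3 -c "
from g import *
d=snap('top','t9'); e=snap('scene','s9')
a=cv2.resize(d['img'][140:240,160:360],(780,390),interpolation=2); b=cv2.resize(e['img'][130:290,180:420],(315,210),interpolation=2);c=cv2.resize(e['img'],(280,210))
b=np.hstack([b,c,np.zeros((210,185,3),np.uint8)])
cv2.imwrite('pics/fin.png',np.vstack([a,b])[:,:,::-1])"
```

```text
(no output)
```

View pics/fin.png

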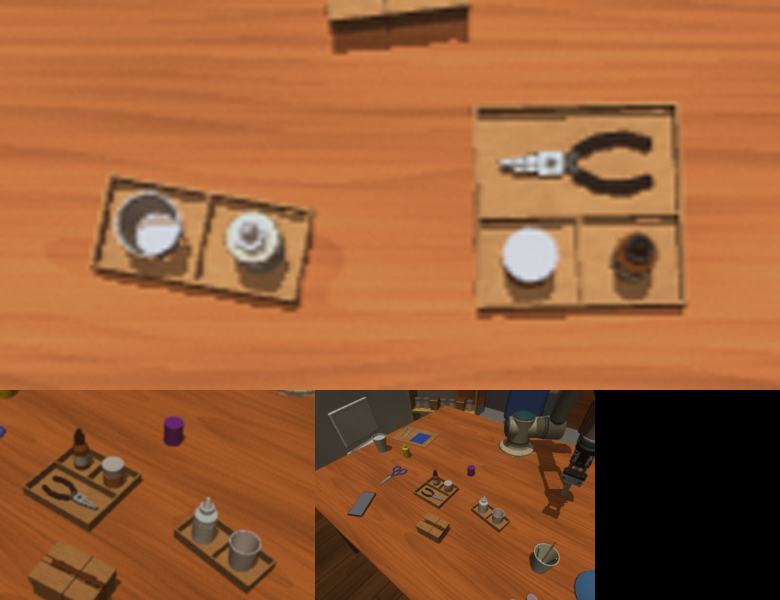

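Everything is in place. The pliers are at (575,163), the pot at (530,256) and the dropper at (635,255) in the earring tray. The cup at (150,225) and the bottle at (253,240) are upright in the casting tray, and the bystanders haven't moved.

```bash
python3 -c "
from cell import order
print(order.finish_job())"
```

```text
the job is handed in; nothing more can be done
None
```

Both kits are made up as asked, with each item set down on its tray floor in its own bay and the paper cup, scissors and gift box left untouched; the job was handed in at about 39 s of the 128 s allowed.

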